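Stop the polishing spindle, release both guard catches and hold the self-closing gate wide

TASK

The shell bowl on the guarded polishing spindle is ready to come out: first turn the speed selector on the grey control box back to its red stop mark. Then squeeze the blue safety catch on top of the machine's column until it clicks back and stays, squeeze the gate's handle (red grip against black grip) to draw its bolt, and with the handle still squeezed swing the yellow gate out past its half-open detent until it stands wide, nearly square to the machine's front. The gate closes by itself, so finish while still holding it wide by the squeezed handle, with the selector at stop, the safety catch back, and the other things on the bench left where they are.

Things in the scene. Friction and masses are not known exactly. Their poses are not given: they have to be found in the camera images.
- polisher: Guarded polishing machine, fixed: green steel housing, 296 x 150 mm, top at z = 0.183, yellow barred gate across its front, shell bowl on the spindle behind it. Origin under it on the bench; x points to its back, y to the robot's left at yaw 0. Gate hinge axis upright at (-0.070, 0.095); the shut gate runs along -y to y = -0.078; right of it the drive column, y = -0.082 to -0.165.
- catch_grip (a point): Fixed to the polisher (frame as its), where the fingers should close: 6 to 9 mm below the tops of the safety catch's two uprights, each 24 mm wide in x, clear to grip from z = 0.206 up. Outer faces: dark rigid thumb rest at y = -17 mm; blue slider at +29 mm engaged, +17 mm when back. So pinch along y: 46 mm outside to outside, then 34 mm. 25 mm is free outside each.
- safety_catch (a joint): Travel of the blue safety catch in m: 0 = engaged (its bolt is in the gate's keeper), 0.012 = drawn back toward the thumb rest, bolt out of the keeper. It snaps over centre at 0.006 (up to about 7 N) and stays at either end by itself.
- gate_handle (a point): Fixed to the gate and turning with it (frame as the polisher's when shut), where the fingers should close: 12 mm below the tops of the handle's two grips, each 24 mm wide in x, clear from z = 0.209 up. Outer faces: black rigid grip at y = +18.5 mm; red sliding grip at -29.5 mm at rest, -18.5 mm squeezed. Pinch along y: 48 mm, then 37 mm. Beyond the red grip a keeper (z to 0.208) at y = -55 mm.
- gate_trigger (a joint): Travel of the red grip toward the black one in m: 0 = at rest, the gate's bolt shot behind the strike on the column; 0.011 = fully squeezed, at its stop. The bolt is clear of the strike from 0.008. A spring (3 N at rest, 8.5 N squeezed) returns it when let go.
- gate_hinge (a point): Point on the gate's upright hinge axis, at the height of gate_handle, 105.5 mm from it.
- guard_gate (a joint): Gate angle in rad: 0 = shut, grows as it opens toward the robot (clockwise from above), stop at 1.6. Safety catch and gate bolt each hold it shut. A closer spring pulls it shut (0.12 N m shut, 0.27 wide). A sprung ball resists from 0.35 to 0.6 rad (4 to 5 N more at the handle), then helps to 0.85; let go beyond, the damped gate falls back and rests near 0.83.
- control_box: Grey control box, 66 x 76 x 60 mm, fixed, with the black speed selector in the middle of its top. Origin in the middle of its underside; x points to the red mark (away from the robot at yaw 0), z up. Round the knob, clockwise: red dot (stop), one white dot (slow), two white dots (fast).
- knob_grip (a point): On the selector's axis at z = 0.089, turning with the knob. The knob's bar, 40 x 13 mm, runs along this frame's x, white pointer line on its +x end; its top is at z = 0.100, and the 42 mm round skirt below reaches z = 0.070. Pinch the bar across its 13 mm (y).
- speed_knob (a joint): Angle of the selector in rad, clockwise from above: 0 = pointer at the red stop dot, 0.6 = one white dot (slow), 1.2 = two white dots (fast); it clicks into each (about 0.1 N m) and has stops 0.03 beyond the ends. It starts at or near slow or fast.
- varnish_tin: Open tin of red lacquer, diameter 77, height 68 mm, loose bystander; origin under its centre.
- sanding_block: Cork sanding block, 90 x 104 x 26 mm, loose bystander; origin under its centre.
- turned_disc: Dark turned wooden disc, diameter 60, height 14 mm, loose bystander at the far left; origin under its centre.

How it is judged:
By the outcome, as a careful person would: the job done as asked, in the order asked, and still so for the second after the job is handed in, while the arm keeps its last pose, push and grip.
It also fails if it takes over 58 s, if anything falls off the work surface, if the arm or the gripper's body presses on something with over 40 N, if the wrist force passes 120 N, or if a joint passes its speed limit or range.

ROBOT

A 6-joint arm with a two-finger parallel gripper is mounted at the origin on a cart in front of the work surface, level with it; the furniture and walls round the work are solid. World frame = base frame: x ahead of the robot, y to its left, z up, the work surface at z = 0. Lengths are in mm, angles in rad, forces in N, time in s.
With the tool pointing down it reaches from about 150 to 775 mm from the base axis. Payload 6.1 kg.
Tool frame: the origin (TCP) lies at the very end of the fingers, on their centre line; the grasp point (between the pads) lies 19 mm behind it (bot.grip_point_offset is the distance from the TCP to the grasp point, in mm); z points along the fingers, y is the line along which they close (so a half turn about z gives the same grasp; the last joint's range is limited). The gripper opens to 85 mm and grips with 20 to 120 N. Pads are 22 mm wide; open, the fingers measure 114 mm over their backs; the gripper's body (76 mm by 85 mm) begins 54 mm behind the grasp point. The pads swing forward as they close: fully open they stand 13 mm farther back than shut.
Start: joints at [-1.259, 0.126, -0.04, 1.405, 0, 1.571], TCP at [161.049, -499.671, 231.295] pointing down, gripper open.
Joint ranges: [-2.72, 2.72], [-0.95, 1.95], [-1.27, 1.35], [-1.78, 2.02], [-1.46, 1.47], [-3.14, 3.14]. Speed limits (rad/s): [2.39, 2.39, 3.01, 3.14, 3.14, 3.14].

INTERFACE

Orientations are given as a unit quaternion [w, x, y, z].
In Python, from cell import bot, claw, planner, imaging, job_done, current_clock, current_joint_positions, current_joint_vel, current_joint_efforts, current_tcp_pos, current_tool_rot, current_ft_force, current_torque, current_gripper_width, current_gripper_force gives the robot as it stands. Calls block until the motion is done:
- bot.reach(position, orientation): joint-space move of the TCP to a pose.
- bot.movel(position, ori=None, speed=150, guard=None): straight line of the TCP; ori=None keeps the orientation; speed is the mean speed in mm/s. With guard (N) it stops when the force on the tool has changed by that much, and returns True; else False.
- bot.move_j(angles): joint-space move.
- claw.grip(opening, squeeze=None): finger opening in mm; squeeze is the grip in N (None keeps the last); returns when the fingers have stopped.
- bot.dwell(seconds).
- planner.ik(position, orientation): joint angles nearest the present ones, or None.
- imaging.read_camera(name): name is "scene" or "top" or "wrist"; returns a dict with "img" (480x640x3 uint8, blue, green, red), "K" (3x3 intrinsics, pixels), "position" and "orientation" of the camera in the world. Camera axes: x right, y down, z forward; pixel columns grow to the right and rows downward; lengths in mm; the calibration is good to about 2 mm. A picture is of the moment at which its call begins. There is no depth.
A pose or a line that the arm cannot do raises bot.PlanningError and nothing moves.
- job_done(): hands the job in; it is judged then, once.
Trained networks look in a picture, given as the dict that the camera call returned (one of the last four; its "shot" number tells which), for a name from the list of things; names that differ only in an ending like _2 or _b are one class to them, and where a whole thing is asked for, a point or a joint stands for the part that bears it (a point fixed in the world has none). Each returns a list of dicts, best first, with "p" (0 to 1); they miss things now and then, are a little off and sometimes report something else, mostly with a low value. They report only what shows in the picture. A call takes as long as a camera call.
- imaging.masks_of(picture, name): "mask" (480x640 bool, what is visible of it) and "centre" ([column, row] in pixels, amid what is visible of it).
- imaging.place_of(picture, name): "centre" ([column, row] in pixels: a listed point, or the origin of a listed thing).
Readings, each from a call of its own:
- current_clock(): time.
- current_joint_positions(): joint angles.
- current_joint_vel(): joint speeds.
- current_joint_efforts(): joint torques, N m.
- current_tcp_pos(): TCP position.
- current_tool_rot(): TCP orientation.
- current_ft_force(): force on the tool from outside, world axes, zero at the start.
- current_torque(): the same for the moment, N m.
- current_gripper_width(): finger opening in mm.
- current_gripper_force(): force on a finger pad.
Only numpy, scipy, OpenCV 4.12 (cv2) and the standard library are available. Lean on these libraries where they do the work, as an engineer would, in place of code of your own. Each camera call takes 0.05 s, during which the arm holds its last target. There are 200 camera calls.

## Working session

There is one attempt and no reset: what is moved stays moved. The work goes in short steps, each a Python script; the robot and the scene stay as the last script left them, time stands still between calls to the robot, and variables do not carry over. Pictures are saved under pics/ and viewed, at most 10 in all, crops included, and the job is handed in when it is done.

```bash
mkdir -p pics; ls; cat > h.py <<'E'
import numpy as np, cv2
from scipy.spatial.transform import Rotation as R
from cell import *
def q2m(q): return R.from_quat([q[1],q[2],q[3],q[0]]).as_matrix()
def m2q(m):
    q=R.from_matrix(m).as_quat(); return [q[3],q[0],q[1],q[2]]
def ray(p,uv):
    d=q2m(p["orientation"])@np.linalg.inv(p["K"])@np.array([uv[0],uv[1],1.]); return np.array(p["position"],float),d
def at_z(p,uv,z):
    o,d=ray(p,uv); return o+d*(z-o[2])/d[2]
def proj(p,X):
    c=q2m(p["orientation"]).T@(np.array(X,float)-np.array(p["position"])); u=p["K"]@c; return u[:2]/u[2]
def tri(obs):
    A=np.zeros((3,3));b=np.zeros(3)
    for p,uv in obs:
        o,d=ray(p,uv); d=d/np.linalg.norm(d); M=np.eye(3)-np.outer(d,d); A+=M;b+=M@o
    return np.linalg.solve(A,b)
def down(yaw):  # tool down, closing line y at angle: tool x = dir yaw, 
    c,s=np.cos(yaw),np.sin(yaw)
    return m2q(np.array([[c,s,0],[s,-c,0],[0,0,-1.]]))
E
cat > a.py <<'E'
from h import *
np.set_printoptions(precision=1,suppress=True)
Z=dict(polisher=0,catch_grip=None,gate_handle=None,gate_hinge=None,control_box=0,knob_grip=89,varnish_tin=0,sanding_block=0,turned_disc=0)
P={n:imaging.read_camera(n) for n in("scene","top","wrist")}
for n in P:
    cv2.imwrite(f"pics/a_{n}.png",P[n]["img"]); print(n,P[n]["position"])
for k,z in Z.items():
    obs=[]
    for n in P:
        r=imaging.place_of(P[n],k)
        for d in r[:2]: print(k,n,round(d["p"],2),np.array(d["centre"]), at_z(P[n],d["centre"],z if z is not None else 220))
        if r and r[0]["p"]>.4: obs.append((P[n],r[0]["centre"]))
    if len(obs)>1: print("  tri",tri(obs))
print(q2m(current_tool_rot()),current_clock())
E
python3 a.py
```

```text
pics
scene [-324.9  814.9  816.5]
top [-475.5  262.4 1600.7]
wrist [ 233.6 -476.5  374.1]
polisher scene 0.62 [328.9 254.6] [600.6 -68.6   0. ]
polisher scene 0.18 [424.5 238.8] [ 468.8 -344.7    0. ]
polisher top 0.86 [362.3 242.7] [601.1 -85.2   0. ]
  tri [616.9 -88.  -18.1]
catch_grip scene 0.8 [383.9 171.2] [ 566.  -248.4  220. ]
catch_grip top 0.77 [416.9 200.7] [ 564.8 -228.3  220. ]
catch_grip top 0.7 [463.7 244.1] [ 390.6 -308.7  220. ]
  tri [ 549.7 -224.1  234.5]
gate_handle scene 0.58 [355.6 186. ] [ 551.4 -118.1  220. ]
gate_handle top 0.59 [376.2 212. ] [ 549.2 -102.4  220. ]
  tri [ 537.4 -100.   232. ]
gate_hinge scene 0.59 [332.6 203.7] [517.6  -0.5 220. ]
gate_hinge top 0.74 [340.1 224.8] [526.1   8.8 220. ]
  tri [515.1   8.3 227.2]
control_box scene 0.58 [428.1 237.6] [ 465.8 -358.6    0. ]
knob_grip scene 0.56 [431.2 213.6] [ 459.1 -349.4   89. ]
knob_grip top 0.41 [462.9 248.3] [ 458.7 -355.4   89. ]
  tri [ 463.1 -357.3   83.9]
varnish_tin scene 0.6 [401.4 225.7] [ 569.  -355.9    0. ]
varnish_tin scene 0.4 [385.2 169.3] [ 903.5 -658.4    0. ]
varnish_tin top 0.75 [445.7 228.7] [ 598.7 -363.4    0. ]
  tri [ 590.2 -367.6   -6. ]
sanding_block scene 0.91 [301.1 308. ] [467.5 152.5   0. ]
sanding_block top 0.88 [296.5 286.1] [485.6 150.3   0. ]
  tri [482.4 147.3  -6.7]
turned_disc scene 0.7 [165.  354.6] [546.5 484.2  -0. ]
turned_disc top 0.56 [184.1 290.3] [541.8 488.3   0. ]
  tri [536.9 487.4   8.5]
[[ 1.   0.3 -0. ]
 [ 0.3 -1.   0. ]
 [ 0.  -0.  -1. ]] 1.5
```

```bash
python3 - <<'E'
import cv2
a=cv2.imread('pics/a_scene.png')[130:350,230:500];b=cv2.imread('pics/a_top.png')[150:320,270:510]
a=cv2.resize(a,(400,326));b=cv2.resize(b,(400,283));w=cv2.resize(cv2.imread('pics/a_wrist.png'),(400,300))
import numpy as np
c=np.zeros((600,800,3),np.uint8);c[:283,400:]=b;c[:300,:400]=0;c[:326,:400]=a;c[300:,400:]=w
cv2.imwrite('pics/v1.png',c)
E
```

```text
(no output)
```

View pics/v1.png

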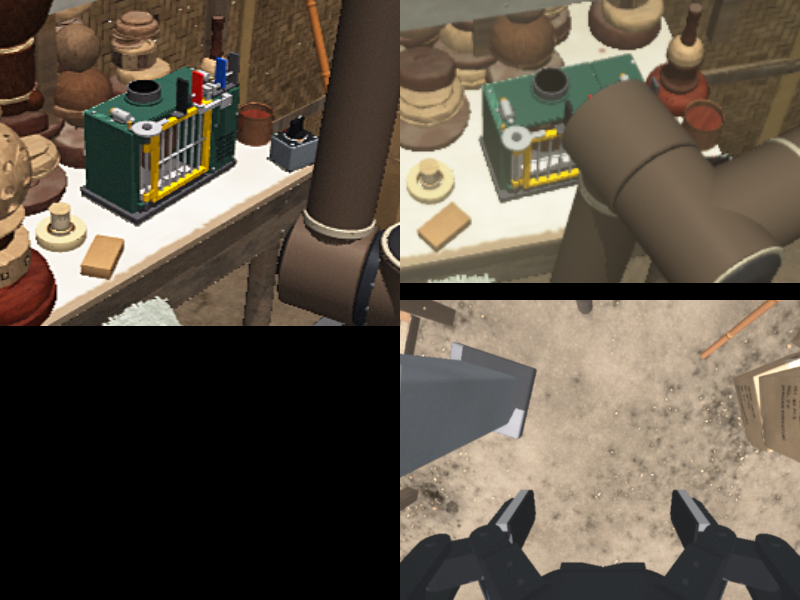

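```bash
cat > b.py <<'E'
from h import *
np.set_printoptions(precision=1,suppress=True)
allobs={}
def look(tag,pos,yaw,names):
    bot.reach(pos,down(yaw)); p=imaging.read_camera("wrist"); cv2.imwrite(f"pics/b_{tag}.png",p["img"])
    for k in names:
        for d in imaging.place_of(p,k)[:2]: print(tag,k,round(d["p"],2),np.array(d["centre"]),at_z(p,d["centre"],{"knob_grip":89,"catch_grip":235,"gate_handle":232,"gate_hinge":232}.get(k,0)))
        r=imaging.place_of(p,k)
        if r and r[0]["p"]>.4: allobs.setdefault(k,[]).append((p,r[0]["centre"]))
G=["polisher","catch_grip","gate_handle","gate_hinge"]
look("1",[390,-350,300],0,["knob_grip","control_box","catch_grip"])
look("2",[420,-250,400],0,G+["knob_grip"])
look("3",[450,-80,400],0,G)
print(imaging.read_camera("wrist")["K"])
for k,o in allobs.items():
    if len(o)>1: X=tri(o);print(k,len(o),X,[proj(p,X)-np.array(c) for p,c in o])
print(current_clock())
import cv2
ims=[cv2.resize(cv2.imread(f"pics/b_{i}.png"),(400,300)) for i in "123"]
cv2.imwrite("pics/v2.png",np.vstack([np.hstack(ims[:2]),np.hstack([ims[2],ims[2]*0])]))
E
python3 b.py
```

```text
1 knob_grip 0.85 [325.1 114.6] [ 471.3 -351.5   89. ]
1 control_box 0.57 [324.3 114.1] [ 473.2 -350.8    0. ]
2 catch_grip 0.92 [287.2  50.2] [ 547. -223.  235.]
2 gate_handle 0.85 [118.7  75.2] [529.9 -92.7 232. ]
2 knob_grip 0.56 [410.6 140.5] [ 474.7 -352.8   89. ]
3 catch_grip 0.59 [509.3  95.2] [ 545.8 -224.1  235. ]
3 gate_handle 0.72 [342.9 115.3] [530.8 -95.4 232. ]
3 gate_hinge 0.88 [210.1 125.7] [522.7  10.8 232. ]
[[372.8   0.  324.3]
 [  0.  372.8 237.1]
 [  0.    0.    1. ]]
knob_grip 2 [ 473.  -351.9   90.5] [array([ 0.5, -2. ]), array([-0.5,  1.5])]
catch_grip 2 [ 546.1 -223.1  237.3] [array([-0.1,  0.7]), array([ 0.3, -0.7])]
gate_handle 2 [530.  -95.1 236.5] [array([-0. , -0.9]), array([-0.2,  0.9])]
5.35
```

View pics/v2.png

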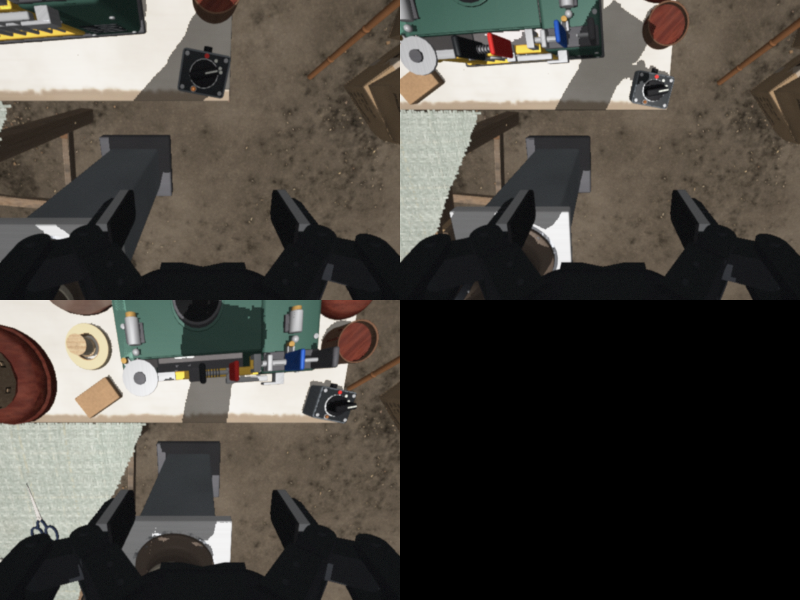

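```bash
cat > c.py <<'E'
from h import *
np.set_printoptions(precision=1,suppress=True)
allobs={}
def look(tag,pos,yaw,names):
    bot.reach(pos,down(yaw)); p=imaging.read_camera("wrist"); cv2.imwrite(f"pics/c_{tag}.png",p["img"])
    np.savez(f"pics/c_{tag}.npz",**{k:np.array(p[k],float) for k in("K","position","orientation")})
    for k in names:
        r=imaging.place_of(p,k)
        for d in r[:1]: print(tag,k,round(d["p"],2),np.array(d["centre"]),at_z(p,d["centre"],{"knob_grip":89,"catch_grip":235,"gate_handle":232,"gate_hinge":232}.get(k,0)))
        if r and r[0]["p"]>.4: allobs.setdefault(k,[]).append((p,r[0]["centre"]))
G=["catch_grip","gate_handle","gate_hinge"]
look("1",[440,-60,270],0,G)
look("2",[450,-160,270],0,G)
look("3",[450,-225,270],0,G)
look("4",[397,-350,200],0,["knob_grip","control_box"])
look("5",[397,-330,160],0,["knob_grip","control_box"])
for k,o in allobs.items():
    if len(o)>1: X=tri(o);print(k,len(o),X,[proj(p,X)-np.array(c) for p,c in o])
print(current_clock())
ims=[cv2.imread(f"pics/c_{i}.png")[0:300,120:520] for i in "1235"]
cv2.imwrite("pics/v3.png",np.vstack([np.hstack(ims[:2]),np.hstack(ims[2:])]))
E
python3 c.py
```

```text
1 gate_handle 0.81 [402.7  86.6] [531.5 -96.1 232. ]
1 gate_hinge 0.65 [168.3 104.9] [523.5  11.7 232. ]
2 catch_grip 0.71 [467.1  72.8] [ 546.9 -224.7  235. ]
3 catch_grip 0.67 [321.9  72.2] [ 546.8 -224.4  235. ]
3 gate_handle 0.95 [ 32.8 113.2] [529.7 -90.9 232. ]
4 knob_grip 0.84 [328. 125.] [ 470.9 -352.4   89. ]
4 control_box 0.78 [327.2 125.6] [ 469.6 -352.5    0. ]
5 knob_grip 0.67 [366.4 127.1] [ 470. -352.   89.]
5 control_box 0.56 [355.8 125.4] [ 469.9 -353.3    0. ]
gate_handle 2 [530.3 -95.  237.7] [array([-0. ,  1.7]), array([-0.6, -1.7])]
catch_grip 2 [ 546.8 -224.4  235.8] [array([-0. ,  0.1]), array([ 0. , -0.1])]
knob_grip 2 [ 470.4 -352.4   85.7] [array([-0. ,  0.7]), array([ 0.1, -0.8])]
control_box 2 [ 469.8 -352.4   10.6] [array([ 0. , -0.2]), array([-0. ,  0.2])]
8.65
```

View pics/v3.png

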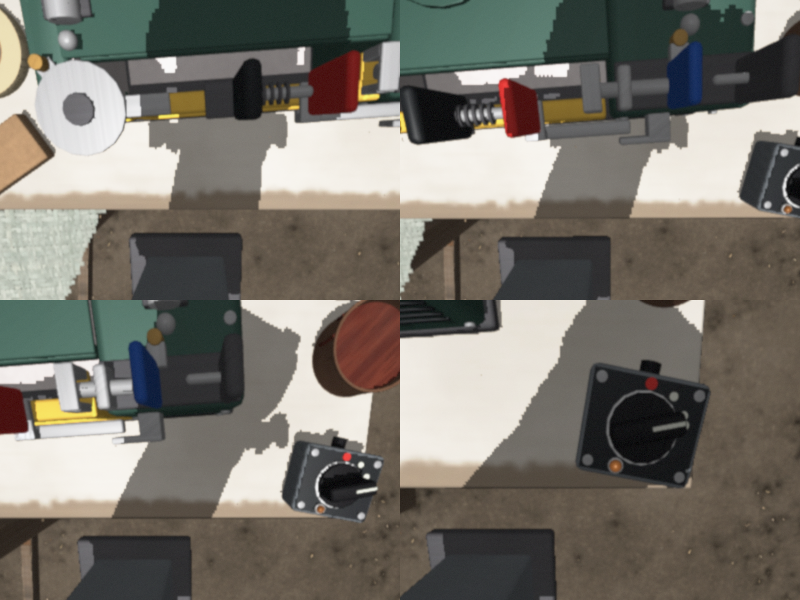

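```bash
cat > d.py <<'E'
from h import *
np.set_printoptions(precision=3,suppress=True)
K=np.array([470.3,-352.2]); y0=-0.19-1.2
for y in(y0,y0+np.pi):
    for yy in (y,y+1.2): print(yy,planner.ik([*K,75],down(yy)))
claw.grip(45,40)
bot.reach([*K,125],down(y0))
print(bot.movel([*K,76],speed=60,guard=8),current_tcp_pos(),current_ft_force())
claw.grip(0,45)
print("w",current_gripper_width(),current_torque(),current_ft_force())
q=np.array(planner.ik(current_tcp_pos(),down(y0))); q1=np.array(planner.ik(current_tcp_pos(),down(y0+1.22)))
print(q,q1)
for f in (.25,.5,.75,.92,1.):
    bot.move_j(list(q+(q1-q)*f)); print(f,current_torque(),current_ft_force())
claw.grip(40); bot.movel([*K,125],speed=100)
bot.reach([397,-340,190],down(0)); p=imaging.read_camera("wrist")
cv2.imwrite("pics/v4.png",cv2.resize(p["img"][20:230,240:460],None,fx=2,fy=2)); print(current_clock())
E
python3 d.py
```

```text
-1.39 [-0.643  0.285 -0.188  1.098  0.    -2.394]
-0.18999999999999995 [-0.643  0.285 -0.188  1.098  0.     2.689]
1.7515926535897932 [-0.643  0.285 -0.188  1.098  0.     0.747]
2.951592653589793 [-0.643  0.285 -0.188  1.098  0.    -0.453]
False [ 470.519 -352.38    76.397] [-0.872  0.777  0.874]
w 12.263435982202807 [-0.144  1.247 -0.029] [-6.583 -1.841  5.322]
[-0.645  0.283 -0.187  1.101  0.    -2.397] [-0.645  0.283 -0.187  1.101  0.     2.667]
0.25 [-10.1     8.493   0.107] [-41.465 -50.619  18.764]
0.5 [ 1.734 13.545  0.412] [-70.171   8.112  47.018]
0.75 [ 2.794 12.223  0.208] [-63.642  15.3    22.797]
0.92 [ 4.622 10.36   0.208] [-53.153  24.52   14.268]
1.0 [ 4.535 10.978  0.484] [-56.881  23.85   15.396]
20.8833
```

View pics/v4.png

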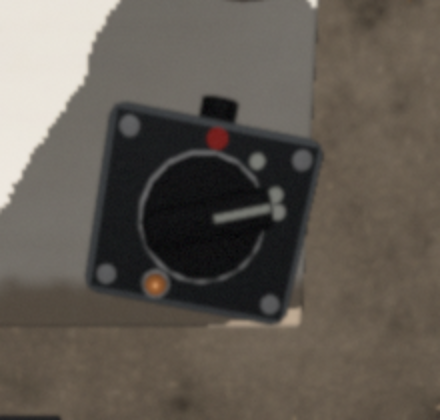

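The picture shows the box with the pointer (from 215,218 to 280,207) still on the two white dots. My script turned the wrist the long way round (joint 6 from −2.39 to +2.67), so the fingers slipped against the stop. I'll redo it with the half-turned grasp, where joint 6 goes from 0.75 to −0.45, and check for joint wrap first.

```bash
cat > d2.py <<'E'
from h import *
np.set_printoptions(precision=3,suppress=True)
K=np.array([470.3,-352.2]); y0=-0.19-1.2+np.pi
claw.grip(45,45)
qa=np.array(planner.ik([*K,120],down(y0))); qg=np.array([-0.643,0.285,-0.188,1.098,0,0.747])
print(qa,current_ft_force())
assert abs(qa[5]-qg[5])<.2
bot.move_j(list(qa))
print(bot.movel([*K,76],speed=80,guard=8),current_tcp_pos(),current_ft_force())
claw.grip(0,45)
print("w",current_gripper_width(),current_torque(),current_ft_force())
q=np.array(current_joint_positions()); print(q)
for f in (.3,.6,.9,1.13,1.2,1.23):
    q1=q.copy(); q1[5]-=f; bot.move_j(list(q1)); print(f,current_torque(),current_ft_force())
    if np.linalg.norm(current_ft_force())>30: print("STOP");break
claw.grip(40); bot.movel([*K,120],speed=120)
bot.reach([397,-340,190],down(0)); p=imaging.read_camera("wrist")
cv2.imwrite("pics/v5.png",cv2.resize(p["img"][20:230,240:460],None,fx=2,fy=2)); print(current_clock(),current_joint_positions())
E
python3 d2.py
```

```text
[-0.643  0.264 -0.114  1.192  0.     0.747] [ 0.063  0.677 -0.098]
False [ 470.383 -352.28    76.165] [-0.272  0.062  0.138]
w 12.17438501068397 [-0.094  1.323  0.035] [-7.009 -0.914  5.969]
[-0.644  0.283 -0.186  1.102 -0.003  0.747]
0.3 [ 0.149 -0.275 -0.028] [ 0.539  1.512 -1.685]
0.6 [ 0.462 -0.641 -0.007] [ 1.841  1.861 -2.562]
0.9 [ 0.922 -0.916 -0.028] [ 3.952  4.193 -1.688]
1.13 [ 1.13  -0.951  0.059] [ 3.958  4.802 -1.803]
1.2 [ 1.191 -1.002 -0.013] [ 3.929  5.802 -1.797]
1.23 [ 1.201 -1.011 -0.014] [ 3.9    4.871 -1.639]
29.1 [-0.708  0.124 -0.132  1.315  0.     2.433]
```

View pics/v5.png

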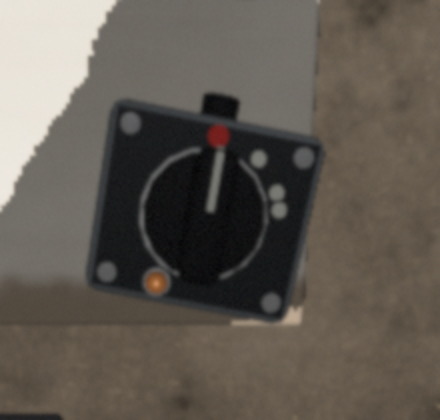

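```bash
cat > e.py <<'E'
import numpy as np,cv2
from scipy.spatial.transform import Rotation as R
for i in "123":
    im=cv2.imread(f"pics/c_{i}.png"); d=np.load(f"pics/c_{i}.npz"); q=d["orientation"]; M=R.from_quat([q[1],q[2],q[3],q[0]]).as_matrix()
    hsv=cv2.cvtColor(im,cv2.COLOR_BGR2HSV)
    L=cv2.HoughLinesP(cv2.Canny(im,50,120),1,np.pi/720,40,minLineLength=70,maxLineGap=8)
    for l in L[:,0]:
        if max(l[1],l[3])>170: continue
        v=M@np.array([l[2]-l[0],l[3]-l[1],0.]); 
        if v[1]>0:v=-v
        a=np.arctan2(v[0],-v[1])
        if abs(a)<.3: print(i,l,round(a,3))
E
python3 e.py
```

```text
1 [268  58 399  49] 0.067
1 [237  86 354  77] 0.074
1 [161  58 265  51] 0.065
2 [ 29  83 323  60] 0.073
2 [ 23  81 264  61] 0.078
2 [ 12  77 210  61] 0.076
2 [469 102 551  93] 0.103
2 [112  71 206  64] 0.07
2 [187  63 263  56] 0.086
2 [173  66 264  59] 0.072
3 [  0  67 223  51] 0.069
3 [ 13  75 116  67] 0.074
3 [  0  73 116  64] 0.074
3 [  6 142  77 137] 0.067
3 [ 45  66 197  55] 0.069
3 [ 73  70 224  59] 0.07
3 [ 70  67 223  55] 0.075
3 [147 123 227 118] 0.06
```

```bash
cat > f.py <<'E'
from h import *
np.set_printoptions(precision=2,suppress=True)
yw=0.073; uy=np.array([-np.sin(yw),np.cos(yw)]); Q=down(yw+np.pi)
C=np.array([546.8,-224.0])
t=lambda dy,z:[*(C+uy*dy),z]
claw.grip(63,40)
print(planner.ik([460,-260,290],Q))
bot.reach([460,-260,290],Q)
bot.movel(t(3,285),Q,speed=150)
hit=bot.movel(t(3,214),speed=80,guard=6); print(hit,current_tcp_pos(),current_ft_force())
if hit: raise SystemExit
claw.grip(45,40); print("w",current_gripper_width(),current_gripper_force(),current_ft_force())
bot.movel(t(1,214),speed=30)
claw.grip(28,40); print("w",current_gripper_width(),current_gripper_force(),current_ft_force(),current_tcp_pos())
claw.grip(60); bot.movel(t(3,290),speed=150)
bot.movel([520,-95,290],speed=150)
p=imaging.read_camera("wrist"); s=imaging.read_camera("scene")
for n,i in(("w",p),("s",s)): cv2.imwrite(f"pics/f_{n}.png",i["img"])
for k in("catch_grip","gate_handle","gate_hinge"):
    for d in imaging.place_of(p,k)[:1]: print(k,round(d["p"],2),d["centre"],at_z(p,d["centre"],236))
print(current_clock())
a=cv2.resize(p["img"],(400,300));b=cv2.resize(s["img"][130:250,310:430],(400,400))
c=np.zeros((400,800,3),np.uint8);c[:300,:400]=a;c[:,400:]=b;cv2.imwrite("pics/v6.png",c)
E
python3 f.py
```

```text
[-0.51  0.14  0.11  1.54  0.   -0.59]
False [ 546.84 -221.1   214.64] [ 0.22 -1.02 -0.2 ]
w 44.94848752124726 1.566314622759819 [-0.96  2.23  1.24]
w 32.81607603901056 44.67385411262512 [ 0.36 -6.19  1.46] [ 546.87 -224.59  214.21]
catch_grip 0.97 [97.7, 290.0] [ 547.78 -225.44  236.  ]
gate_handle 0.56 [322.6, 277.9] [530.55 -95.81 236.  ]
gate_hinge 0.71 [509.3, 275.4] [521.11  10.7  236.  ]
36.9333
```

View pics/v6.png

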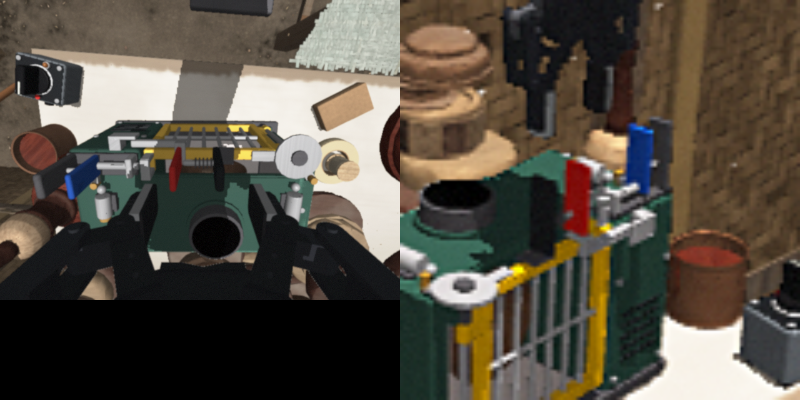

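Both uprights stand close together (wrist view: rest at 53,183 and blue at 82,177), so the catch is back. The knob still points at its red dot. Next is the gate.

```bash
cat > g.py <<'E'
from h import *
np.set_printoptions(precision=2,suppress=True)
yw=0.073; H=np.array([522.8,10.6]); r=105.6
def pose(th,dy,z):
    a=yw-th; uy=np.array([-np.sin(a),np.cos(a)]); return [*(H+uy*(dy-r)),z],down(a+np.pi)
Z=215
claw.grip(64,40)
p,q=pose(0,-3,275); bot.movel(p,q,speed=150)
p,q=pose(0,-3,Z); hit=bot.movel(p,q,speed=80,guard=6); print(hit,current_tcp_pos(),current_ft_force())
if hit: raise SystemExit
claw.grip(46,60); bot.movel(pose(0,-.5,Z)[0],speed=40)
claw.grip(30,60); print("w",current_gripper_width(),current_gripper_force(),current_ft_force(),current_tcp_pos(),current_clock())
if current_gripper_width()>39.5: raise SystemExit
for th in (.08,.2,.35,.5,.65,.85,1.05,1.25,1.4,1.52):
    p,q=pose(th,0,Z); bot.movel(p,q,speed=60 if th<.7 else 90)
    f=np.array(current_ft_force()); print(th,f,round(current_gripper_width(),1),round(current_clock(),1))
    if np.linalg.norm(f)>45: print("STOP"); break
p=imaging.read_camera("wrist"); s=imaging.read_camera("scene")
a=cv2.resize(p["img"],(400,300));b=cv2.resize(s["img"][130:330,260:460],(400,400))
c=np.zeros((400,800,3),np.uint8);c[:300,:400]=a;c[:,400:]=b;cv2.imwrite("pics/v7.png",c)
print(current_clock(),current_tcp_pos())
E
python3 g.py
```

```text
False [530.96 -97.74 215.57] [0.17 0.35 0.14]
w 35.65661232067187 62.15910851955414 [-0.97  6.2   9.52] [530.94 -93.98 216.39] 39.1417
0.08 [1.33 2.67 7.46] 35.4 39.4
0.2 [1.38 2.49 8.45] 35.1 39.8
0.35 [3.23 1.47 8.19] 35.0 40.2
0.5 [ 2.25 -0.03  7.44] 35.1 40.6
0.65 [2.1  1.38 7.86] 35.1 41.0
0.85 [ 2.03 -0.68  8.48] 35.1 41.4
1.05 [ 1.26 -2.15 10.77] 35.3 41.8
1.25 [ 2.48 -2.77 10.53] 35.5 42.2
1.4 [ 1.48 -4.46  9.92] 35.7 42.5
1.52 [ 0.86 -4.8  10.33] 35.5 42.8
42.9083 [418.38  -2.76 216.34]
```

View pics/v7.png

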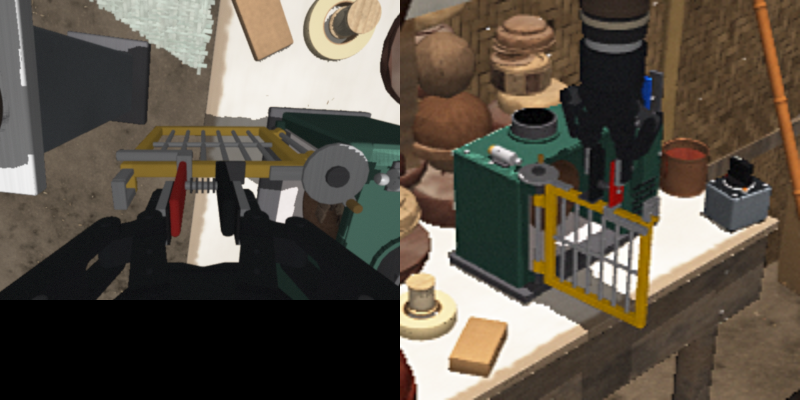

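The gate stands square to the front (wrist view: handle at 175–230, 195, gripped by both fingers). The catch is back, the knob is at stop, and the block and tin are where they were, so I'm handing in.

```bash
python3 -c "
from cell import *
print(current_gripper_width(),current_clock(),job_done())"
```

```text
the job is handed in; nothing more can be done
35.08741114356584 42.9083 None
```

I handed the job in at 42.9 s: selector at stop, safety catch back, and the gate held wide at about 1.5 rad by the squeezed handle. One slip on the way: my first knob attempt turned the wrist the wrong way, and the fingers slipped against the fast stop with about 85 N at the wrist before I redid it.

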